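Offer the hand punch up to the empty nest

ROBOT

A 6-joint arm with a two-finger parallel gripper is mounted at the origin on the work surface. World frame = base frame: x ahead of the robot, y to its left, z up, the work surface at z = 0. Lengths are in m, angles in rad, forces in N, time in s.
With the tool pointing down it reaches from about 0.275 to 0.725 m from the base axis. Payload 5.6 kg.
Tool frame: the origin (TCP) lies at the very end of the fingers, on their centre line; the grasp point (between the pads) lies 19 mm behind it; z points along the fingers, y is the direction in which the jaws open and shut (so a half turn about z gives the same grasp; the last joint's range is limited). The gripper opens to 85 mm and grips with 20 to 120 N. Pads are 22 mm wide; open, the fingers measure 114 mm over their backs; the gripper's body (76 mm by 85 mm) begins 54 mm behind the grasp point. The pads swing forward as they close: fully open they stand 13 mm farther back than shut.
Start: joints at [1.475, 0.255, 0.108, 0, -1.424, -0.285], TCP at [0.204, 0.511, 0.231] pointing down, gripper open.
Joint ranges: [-2.95, 2.95], [-1.21, 1.97], [-1.09, 1.5], [-2.87, 1.71], [-2.94, -0.07], [-3.05, 3.05]. Speed limits (rad/s): [2.57, 2.57, 3.14, 3.14, 3.14, 3.14].

INTERFACE

Orientations are given as [roll, pitch, yaw] about the fixed x, y, z axes, in that order (R = Rz(yaw) Ry(pitch) Rx(roll)).
In Python, from bench import status, cams, close_job gives the robot as it stands. The module is installed in compiled form; this text tells all that it offers.
- The arm moves only by the tool servo_tool, never from a script. Its argument "steps" is one flat list of numbers, 5 for each row, row after row: the gripper's target within -1 to 1 (shut at 1, half-way at 0, fully open at -1), then the shift along the tool's x, y, z in m, then the turn about the tool's z in degrees. A call has 1 to 12 rows; each row shifts and turns the commanded pose from where the row before left it, along the tool's axes as they then stand; what a row does not reach is not made up. A row lasts 1/8 s, in which the tool goes at most 62.5 mm and 10.7 degrees, less where a joint would pass 70% of its speed; a pose out of reach is approached as far as the arm can. A call is refused whole if a number of a shift passes 0.0625 or a number of a turn 10.7, either way. A call with a gripper value outside its range is refused whole. The fingers move at their own pace and stop on an object; "squeeze" is the grip in N (left out, the last holds). Time passes only in rows, so rows that do not move let the fingers close. It gives the time, the measured TCP pose, the force and the opening at its end, in the units of the state.
- status.state(): the state, without advancing time (a new reading comes with each control period).
- cams.snapshot(name): name is "scene" or "top"; returns the picture (480x640x3 uint8, red, green, blue); there is no depth.
- cams.camera_params(name): a dict with "K" (3x3 intrinsics, pixels), "rvec" (rotation vector, rad) and "tvec" (3), from world to camera coordinates, as OpenCV has them. Camera axes: x right, y down, z forward; pixel columns grow to the right and rows downward; lengths in m; the calibration is good to about 2 mm. A picture is of the moment at which its call begins. camera_params takes no time and is no camera call.
- close_job(): hands the job in, once; it reports no verdict.
The state is a dict: "clock": time; "qpos": joint angles; "joint_vel": joint speeds; "effort": joint torques, N m; "ee_pos": TCP position; "tcp_rot": TCP orientation; "force": force on the tool from outside, world axes, zero at the start; "ft_torque": the same for the moment, N m; "opening": finger opening in m.
Only numpy, scipy, OpenCV 4.12 (cv2) and the standard library are available. Lean on these libraries where they do the work, as an engineer would, in place of code of your own. Each camera call takes 0.05 s, during which the arm holds its last target. There are 200 camera calls.

TASK

Three of the four wooden ring nests on the maroon board are loaded with a tin and one is empty. Pick up the orange-handled punch by its handle, lift it over the blue guard rail without touching the rail, and hold it level above the empty nest so the setter can check the fit: centred, crossbar holes in line over that nest's two brass dowels, punch face about 10 mm above the top of the ring, touching neither the board nor the tins. Finish there, still and still holding it; disturb nothing else.

Things in the scene. Friction and masses are not known exactly. Their poses are not given: they have to be found in the camera images.
- punch: hand punch, 0.3-0.55 kg, loose on the stand. Origin: centre of its flat lower face, z up. White round plug, diameter 56, z 0-12 mm; aluminium crossbar 32 (x) x 126 (y) mm, z 12-22, with 12 mm through holes at y = +-50; orange handle 24 (x) x 42 (y) mm, z 22-72, gripped across its 24 mm (along punch x). Same after a half turn about z.
- stand: low blue steel stand on which the punch starts, fixed; top plate 130 x 130 mm, top 40 mm above the table. Origin: underside centre at table level. Its position and yaw differ each time.
- board: maroon board, 250 (x) x 290 (y) x 18 mm, fixed on the table; origin: underside centre, z up. Four wooden rings, outer diameter 84, inner 64, top 32 mm above the table, at board x +-55, y +-65 mm. Each has two brass dowels, diameter 8, top 42 mm above the table, 50 mm from the ring centre towards board +y and -y. The empty nest shows a flat black pad.
- nest_0 (a point): centre of the mouth of ring 0 on the board, at the level of the ring's top; axes as the board's. Which ring is empty differs each time
- nest_1 (a point): centre of the mouth of ring 1 on the board, at the level of the ring's top; axes as the board's. Which ring is empty differs each time
- nest_2 (a point): centre of the mouth of ring 2 on the board, at the level of the ring's top; axes as the board's. Which ring is empty differs each time
- nest_3 (a point): centre of the mouth of ring 3 on the board, at the level of the ring's top; axes as the board's. Which ring is empty differs each time
- tin_0: round steel tin with a blue lid, diameter 59, height 22 mm, sitting loose in one of the four rings (top 40 mm above the table); which one differs each time; origin: centre of its underside; leave it in place
- tin_1: round steel tin with a blue lid, diameter 59, height 22 mm, sitting loose in one of the four rings (top 40 mm above the table); which one differs each time; origin: centre of its underside; leave it in place
- tin_2: round steel tin with a blue lid, diameter 59, height 22 mm, sitting loose in one of the four rings (top 40 mm above the table); which one differs each time; origin: centre of its underside; leave it in place
- rail: blue steel guard rail standing between the stand and the board, fixed: 360 mm long (its x), up to 36 mm wide at the feet, top 100 mm above the table; origin: centre of its underside at table level. Must not be touched
- glue: closed plastic bottle, diameter 56, height 140 mm, origin at its underside centre; a bystander, leave it alone
- wrench: steel wrench, 180 mm long, lying flat beyond the far end of the rail; a bystander, leave it alone
- cup: shallow clear plastic bowl, diameter 80, height 35 mm, origin at its underside centre; a bystander, leave it alone
- spare_tin: a tin like those in the nests but standing on the table beyond the board, not on it; a bystander, leave it alone
- hammer: hammer, 260 mm long, lying on the table at the robot's right; a bystander, leave it alone
Things that resemble listed ones, but are neither listed nor needed, are in the scene too. Leave any pink or turquoise look-alike of the tin_0 alone. What is shaped like the punch but purple or turquoise is not meant.

How it is judged:
On the way:
1. the punch is lifted above the height of the guard rail (height (world z) of punch above 0.1 m), for 0.1 s.
At the end, for the whole second after the job is handed in: the punch is held by the fingers, still, its lower face 3 to 18 mm above the top of the one ring that has no tin, its axis within 8 mm of the ring's centre, its crossbar within 0.1 rad of the dowel line (either way round), tilted less than 0.09 rad, touching neither board nor tins (((horizontal distance between punch and nest_0 below 0.008 m and z of punch in the frame of nest_0 between 0.003 and 0.018 m and horizontal distance between each of tin_0, tin_1, tin_2 and nest_0 above 0.05 m) or (horizontal distance between punch and nest_1 below 0.008 m and z of punch in the frame of nest_1 between 0.003 and 0.018 m and horizontal distance between each of tin_0, tin_1, tin_2 and nest_1 above 0.05 m) or (horizontal distance between punch and nest_2 below 0.008 m and z of punch in the frame of nest_2 between 0.003 and 0.018 m and horizontal distance between each of tin_0, tin_1, tin_2 and nest_2 above 0.05 m) or (horizontal distance between punch and nest_3 below 0.008 m and z of punch in the frame of nest_3 between 0.003 and 0.018 m and horizontal distance between each of tin_0, tin_1, tin_2 and nest_3 above 0.05 m)) and angle between the y axis of punch and the y axis of board, either way round below 0.1 rad and angle between punch's own z axis and vertical below 0.09 rad and contact force between the fingers and punch above 2 N and contact force between punch and board below 0.2 N and contact force between punch and tin_0 below 0.2 N and contact force between punch and tin_1 below 0.2 N and contact force between punch and tin_2 below 0.2 N and linear speed of punch below 0.02 m/s and angular speed of punch below 0.15 rad/s); the arm keeps its last pose, push and grip.
It fails at once if the guard rail is touched (over 1 N) (contact force between rail and anything else above 1 N).
It fails at once if the punch touches the board (over 1 N) or a tin (contact force between punch and board above 1 N or contact force between punch and tin_0 above 1 N or contact force between punch and tin_1 above 1 N or contact force between punch and tin_2 above 1 N).
It fails at once if a tin is shifted in its nest by more than 10 mm (distance of any of tin_0, tin_1, tin_2 from where it was at the start of the episode above 0.01 m).
It fails at once if a bystander is moved by more than 20 mm (distance of any of glue, wrench, cup, spare_tin, hammer from where it was at the start of the episode above 0.02 m).
It also fails if it takes over 45 s, if anything falls off the work surface, if the arm or the gripper's body presses on something with over 40 N, if the wrist force passes 120 N, or if a joint passes its speed limit or range.

## Working session

There is one attempt and no reset: what is moved stays moved. The work goes in short steps, Python scripts to look and compute and a tool call to move; the robot and the scene stay as the last step left them, time stands still between calls to the robot, and variables do not carry over. Pictures are saved under pics/ and viewed, about 8 in all and at most 12, crops included, and the job is handed in when it is done.

Besides the shell and the picture viewer there is one more tool, called after ">>>" as a command line: name --argument value ..., lists and objects as JSON in quotes. servo_tool: Moves the arm, as the interface text tells. Its arguments: {"type":"object","properties":{"steps":{"type":"array","items":{"type":"number"}},"squeeze":{"type":"number"}},"required":["steps"]}

```bash
mkdir -p pics; cat > h.py <<'E'
import numpy as np, cv2
from bench import status, cams, close_job
def snap(n,f):
    im=cams.snapshot(n); cv2.imwrite('pics/'+f,im[:,:,::-1]); return im
def ray(n,px,z):
    p=cams.camera_params(n); R=cv2.Rodrigues(np.array(p['rvec'],float))[0]; t=np.array(p['tvec'],float).ravel()
    px=np.atleast_2d(np.array(px,float)); d=np.c_[px,np.ones(len(px))]@np.linalg.inv(np.array(p['K'])).T@R
    c=-R.T@t; return (c+d*((z-c[2])/d[:,2])[:,None])[:,:2]
def proj(n,P):
    p=cams.camera_params(n); return cv2.projectPoints(np.array(P,float).reshape(-1,1,3),np.array(p['rvec'],float),np.array(p['tvec'],float),np.array(p['K'],float),None)[0].reshape(-1,2)
E
python3 - <<'E'
from h import *
snap('top','t0.png'); snap('scene','s0.png'); print(status.state())
for n in('top','scene'):
    p=cams.camera_params(n);R=cv2.Rodrigues(np.array(p['rvec'],float))[0];print(n,-R.T@np.array(p['tvec']).ravel(),R[2],p['K'])
E
```

```text
{'clock': 0.1, 'qpos': array([ 1.47462067e+00,  2.55704258e-01,  1.07101525e-01, -4.08490288e-04,
       -1.42393992e+00, -2.84608453e-01]), 'joint_vel': array([ 0.00131386, -0.00033567,  0.00482634,  0.00199704,  0.00109731,
       -0.00163478]), 'effort': array([-3.20988627e-03, -3.87606597e+01,  2.38473040e+01,  5.37799314e+00,
       -3.79272911e-03,  6.35613759e-06]), 'ee_pos': array([0.20418954, 0.51019002, 0.23046685]), 'tcp_rot': array([ 3.13980313e+00, -1.02603647e-04, -3.80844148e-01]), 'force': array([ 0.25589792, -0.1690618 ,  0.07339745]), 'ft_torque': array([-0.00813303,  0.01238216,  0.02832115]), 'opening': 0.08518529445634912}
top [ 0.41486547 -0.10888534  1.24881672] [ 0.1040761   0.00825766 -0.99453506] [[551.97856216   0.         326.16079837]
 [  0.         551.97856216 237.02650415]
 [  0.           0.           1.        ]]
scene [1.29453901 0.24614646 0.63589234] [-0.75646404 -0.34948552 -0.55283093] [[493.66629305   0.         312.18715892]
 [  0.         493.66629305 234.57614259]
 [  0.           0.           1.        ]]
```

View pics/t0.png

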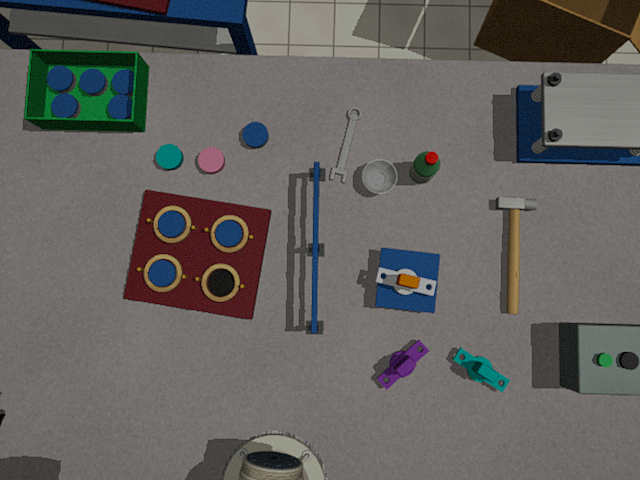

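View pics/s0.png

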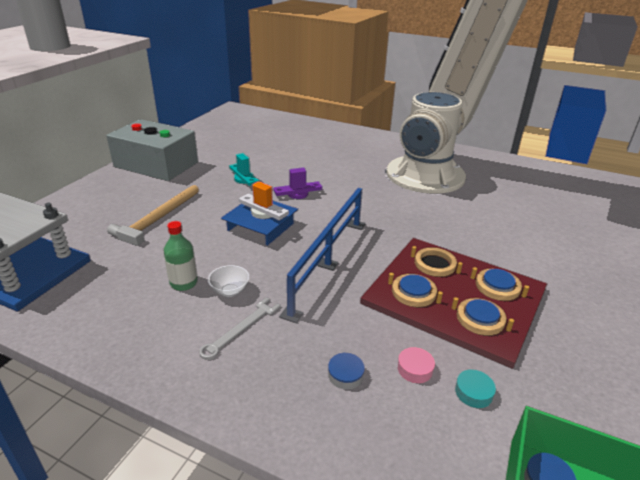

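The top view shows the punch at about (406,282) on its stand. The empty nest, with the black pad, is at (221,283), and the rail is at column ~316. Next I measure with colour masks.

```bash
python3 - <<'E'
from h import *
im=cv2.imread('pics/t0.png'); hsv=cv2.cvtColor(im,cv2.COLOR_BGR2HSV)
H,S,V=cv2.split(hsv)
def big(m,box=None):
    m=m.astype(np.uint8)*255
    if box: k=np.zeros_like(m);x0,y0,x1,y1=box;k[y0:y1,x0:x1]=1;m=m*k
    return sorted(cv2.findContours(m,cv2.RETR_EXTERNAL,cv2.CHAIN_APPROX_NONE)[0],key=cv2.contourArea)[::-1]
def rect(n,c,z):
    w=ray(n,c.reshape(-1,2),z).astype(np.float32)*1000; r=cv2.minAreaRect(w); print(np.round(r[0],1),np.round(r[1],1),round(r[2],1))
# handle
pb=(370,240,445,320)
c=big((H<18)&(S>150)&(V>120),pb)[0]; print('handle',c.reshape(-1,2).min(0),c.reshape(-1,2).max(0),end=' ');rect('top',c,.112)
m=((S<70)&(V>110))|((H<18)&(S>150)&(V>100)); k=(H>100)&(H<125)&(S>100)
st=big(k,pb)[0]; print('stand',end=' ');rect('top',st,.040)
h=np.zeros_like(im[:,:,0]);cv2.drawContours(h,[cv2.convexHull(st)],-1,1,-1)
b=big(m&(h>0),pb)[0]; print('bar',end=' ');rect('top',b,.062)
# board
c=big(((H<10)|(H>170))&(S>120)&(V<130),(100,170,290,330))[0];print('board',end=' ');rect('top',cv2.convexHull(c),.018)
# rings
w=(H>8)&(H<28)&(S>50)&(V>120)
for c in big(w,(100,170,290,330))[:12]:
    a=cv2.contourArea(c); x=c.reshape(-1,2)
    if a>500: e=cv2.fitEllipse(c); print('ring',np.round(e[0],1),np.round(ray('top',[e[0]],.032)[0]*1000,1),round(a))
p=proj('top',[[0,0,0]]);print(p)
for box,f in((pb,'a'),((180,240,260,320),'b')):
    x0,y0,x1,y1=box; cv2.imwrite(f'pics/c{f}.png',cv2.resize(im[y0:y1,x0:x1],None,fx=5,fy=5,interpolation=cv2.INTER_CUBIC))
a=cv2.imread('pics/ca.png');bb=cv2.imread('pics/cb.png');cv2.imwrite('pics/c.png',np.hstack([cv2.resize(a,(390,400)),cv2.resize(bb,(400,400))]))
# rail top
c=big((H>100)&(H<125)&(S>100),(305,155,326,340))[0];r=cv2.minAreaRect(c);print('rail',r,ray('top',[[316,163],[314,332]],.1))
E
```

```text
handle [399 274] [419 287] [ 449. -272.] [39.3 21.9] 77.6
stand [ 488.4 -281.3] [129.2  57.1] 84.5
bar [ 470.7 -274.5] [41.5 10.4] 77.6
board [498.4 188. ] [288.8 248. ] 82.4
ring [220.2 282. ] [436.2 131.3] 1044
ring [162.4 272.4] [453.7 260. ] 1042
ring [229.2 232.9] [545.2 116.6] 1026
ring [171.9 223.6] [562.5 245.4] 1010
[[273.60463339 485.28502751]]
rail ((315.02972412109375, 247.0070343017578), (6.1385345458984375, 170.07781982421875), 0.7588401436805725) [[ 0.69241182 -0.07322283]
 [ 0.338138   -0.08002541]]
```

View pics/c.png

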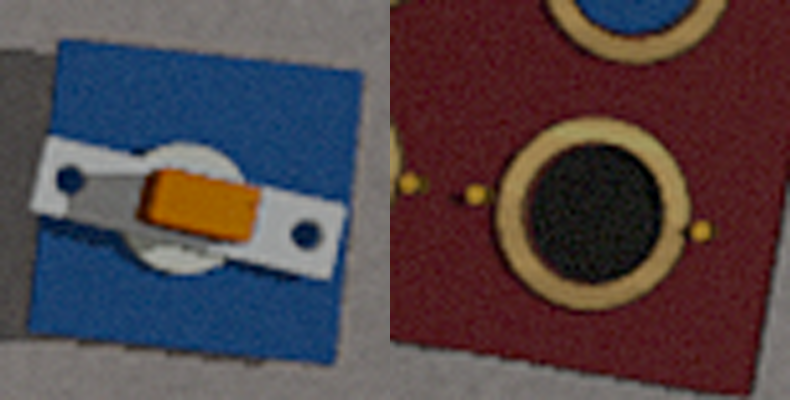

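The holes sit at about (383.5,275.8) and (429,286.8), and the empty nest's dowels at about (197.2,279) and (242.4,286.2). The ring spacing and board size match the given figures. I turn the tool by about 80° first, while computing the hole points.

>>> servo_tool --steps '[-1, 0, 0, 0, 10.1, -1, 0, 0, 0, 10.1, -1, 0, 0, 0, 10.1, -1, 0, 0, 0, 10.1, -1, 0, 0, 0, 10.1, -1, 0, 0, 0, 10.1, -1, 0, 0, 0, 10.0, -1, 0, 0, 0, 10.0]'

```text
clock: 1.1
ee_pos: [0.2042, 0.5103, 0.2308]
tcp_rot: [3.141, -0.001, -1.793]
force: [-0.8, -0.8, -0.2]
opening: 0.0856
```

```bash
python3 - <<'E'
from h import *
h=ray('top',[[383.2,275.4],[428.8,286.4]],.062)*1000; d=ray('top',[[196.9,278.6],[242.1,285.8]],.042)*1000
for a in(h,d): v=a[0]-a[1]; print(a.mean(0),np.hypot(*v),np.degrees(np.arctan2(v[1],v[0])))
s=status.state();print(s['ee_pos'],s['tcp_rot'],s['qpos'])
th=s['tcp_rot'][2]
T=np.array([np.cos(th),np.sin(th)]),np.array([np.sin(th),-np.cos(th)])
D=h.mean(0)/1000-s['ee_pos'][:2]; print([D@t for t in T])
E
```

```text
[ 449.45027071 -272.6831295 ] 100.06949495986694 78.06531169765427
[435.50767563 130.94782054] 100.27103571346545 82.66231418087493
[0.20423922 0.5103317  0.23075975] [ 3.14144429e+00 -1.13722179e-03 -1.79328318e+00] [ 1.47463073e+00  2.55455529e-01  1.07465729e-01 -2.93612742e-04
 -1.42391600e+00 -1.69707454e+00]
[np.float64(0.7096076122709857), np.float64(-0.41194383012937286)]
```

>>> servo_tool --steps '[-1, 0.05, -0.029, 0, 0, -1, 0.05, -0.029, 0, 0, -1, 0.05, -0.029, 0, 0, -1, 0.05, -0.029, 0, 0, -1, 0.05, -0.029, 0, 0, -1, 0.05, -0.029, 0, 0, -1, 0.05, -0.029, 0, 0, -1, 0.05, -0.029, 0, 0, -1, 0.05, -0.029, 0, 0, -1, 0.05, -0.029, 0, 0, -1, 0.05, -0.029, 0, 0, -1, 0.05, -0.029, 0, 0]'

```text
clock: 2.6
ee_pos: [0.4152, -0.1522, 0.2311]
tcp_rot: [3.141, 0.0, -1.788]
force: [1.2, 0.9, 1.1]
opening: 0.0853
```

>>> servo_tool --steps '[-1, 0.05, -0.029, 0, 0, -1, 0.05, -0.029, 0, 0, -1, 0.01, -0.006, 0, 0, -1, 0, 0, 0, 0, -1, 0, 0, 0, 0]'

```text
clock: 3.22
ee_pos: [0.4539, -0.2703, 0.2315]
tcp_rot: [-3.141, 0.0, -1.786]
force: [0.1, 0.1, 0.7]
opening: 0.0854
```

```bash
cat > d.py <<'E'
from h import *
import sys
def delta(x,y,z,yaw):
    s=status.state(); th=s['tcp_rot'][2]; D=np.array([x,y,z])-s['ee_pos']
    print(s['clock'],s['ee_pos'],s['tcp_rot'],'F',s['force'],s['opening'])
    print('tool dx,dy,dz,turn',np.round([D[0]*np.cos(th)+D[1]*np.sin(th),D[0]*np.sin(th)-D[1]*np.cos(th),-D[2],np.degrees(th)-yaw],4))
delta(*map(float,sys.argv[1:]))
E
python3 d.py .4495 -.2725 .069 -102.1; python3 -c "
from h import *
s=snap('scene','s1.png'); t=snap('top','t1.png')
cv2.imwrite('pics/v1.png',np.hstack([cv2.resize(s[100:280,180:380],(400,360)),cv2.resize(t[200:380,300:500],(400,360))])[:,:,::-1])"
```

```text
3.225 [ 0.45388667 -0.27028715  0.23147544] [-3.14141197e+00  3.47926734e-04 -1.78647681e+00] F [0.09322308 0.10232902 0.69356618] 0.08538240828840185
tool dx,dy,dz,turn [ 0.0031  0.0038  0.1625 -0.2576]
```

View pics/v1.png

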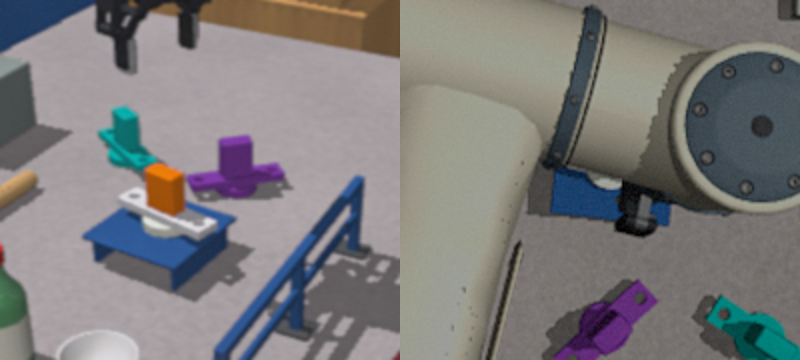

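The scene view shows the open fingers above the orange handle, with the jaw line across the crossbar. Now I descend.

>>> servo_tool --steps '[-1, 0.003, 0.004, 0.04, -0.3, -1, 0, 0, 0.03, 0, -1, 0, 0, 0.03, 0, -1, 0, 0, 0.03, 0, -1, 0, 0, 0.02, 0, -1, 0, 0, 0.01, 0, -1, 0, 0, 0, 0, -1, 0, 0, 0, 0]'

```text
clock: 4.32
ee_pos: [0.4502, -0.2735, 0.0724]
tcp_rot: [-3.14, -0.0, -1.782]
force: [0.2, 0.4, 0.3]
opening: 0.0856
```

```bash
python3 d.py .4495 -.2725 .069 -102.1; python3 -c "
from h import *
s=snap('scene','s2.png')
cv2.imwrite('pics/v2.png',cv2.resize(s[130:260,200:340],(700,600),interpolation=cv2.INTER_CUBIC)[:,:,::-1])"
```

```text
4.325 [ 0.45024542 -0.27353214  0.07239609] [-3.13967823e+00 -3.84760490e-04 -1.78173085e+00] F [0.17597578 0.35863446 0.28557161] 0.08556016661866025
tool dx,dy,dz,turn [-0.0009  0.0009  0.0034  0.0143]
```

View pics/v2.png

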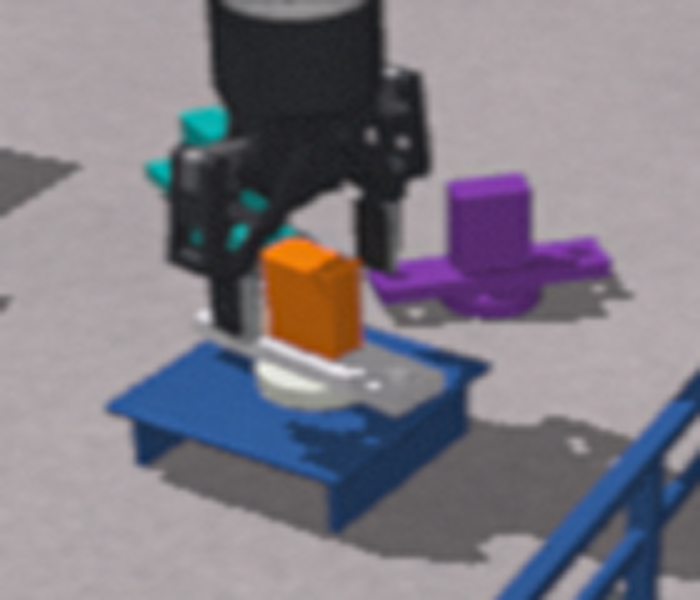

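The fingers straddle the handle evenly, clear of the crossbar. I close them.

>>> servo_tool --steps '[1, 0, 0, 0.002, 0, 1, 0, 0, 0, 0, 1, 0, 0, 0, 0, 1, 0, 0, 0, 0, 1, 0, 0, 0, 0, 1, 0, 0, 0, 0, 1, 0, 0, 0, 0, 1, 0, 0, 0, 0]' --squeeze 70

```text
clock: 5.38
ee_pos: [0.4495, -0.2736, 0.0695]
tcp_rot: [-3.142, -0.0, -1.782]
force: [-1.9, -0.4, 2.8]
opening: 0.0232
```

>>> servo_tool --steps '[1, 0, 0, -0.005, 0, 1, 0, 0, -0.015, 0, 1, 0, 0, -0.025, 0, 1, 0, 0, -0.03, 0, 1, 0, 0, -0.03, 0, 1, 0, 0, -0.03, 0, 1, 0, 0, -0.015, 0, 1, 0, 0, 0, 0, 1, 0, 0, 0, 0]'

```text
clock: 6.5
ee_pos: [0.4489, -0.273, 0.2178]
tcp_rot: [3.139, 0.001, -1.782]
force: [-0.2, -0.9, -3.9]
opening: 0.0234
```

```bash
python3 d.py .4355 .131 .2195 -97.5; python3 -c "
from h import *
s=snap('scene','s3.png')
cv2.imwrite('pics/v3.png',cv2.resize(s[50:260,180:400],(700,600),interpolation=cv2.INTER_CUBIC)[:,:,::-1])"
```

```text
6.5 [ 0.448862   -0.27297925  0.21778868] [ 3.13899229e+00  8.82243700e-04 -1.78243272e+00] F [-0.16753371 -0.88075639 -3.93560953] 0.023402893416869935
tool dx,dy,dz,turn [-3.9220e-01  9.7900e-02 -1.7000e-03 -4.6259e+00]
```

View pics/v3.png

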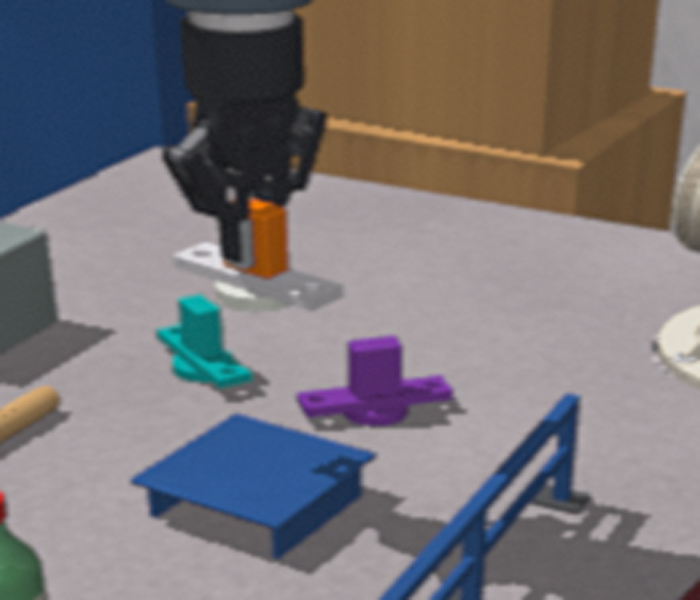

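The punch is held level and is clear of the stand. I carry it over the rail.

>>> servo_tool --steps '[1, -0.012, 0.003, 0, 0, 1, -0.024, 0.006, 0, 0, 1, -0.036, 0.009, 0, 0, 1, -0.044, 0.011, 0, 0, 1, -0.044, 0.011, 0, 0, 1, -0.044, 0.011, 0, 0, 1, -0.044, 0.011, 0, 0, 1, -0.044, 0.011, 0, 0, 1, -0.044, 0.011, 0, 0, 1, -0.032, 0.008, 0, 0, 1, -0.016, 0.004, 0, 0, 1, -0.008, 0.004, 0, 0]'

```text
clock: 8.05
ee_pos: [0.4336, 0.1314, 0.2189]
tcp_rot: [3.141, -0.001, -1.781]
force: [-0.4, 0.1, -4.1]
opening: 0.0234
```

>>> servo_tool --steps '[1, 0, 0, 0, -2.3, 1, 0, 0, 0, -2.3, 1, 0, 0, 0, 0, 1, 0, 0, 0, 0]'

```text
clock: 8.55
ee_pos: [0.4339, 0.1304, 0.2192]
tcp_rot: [3.141, -0.0, -1.703]
force: [0.5, -0.3, -4.3]
opening: 0.0232
```

```bash
python3 d.py .4355 .131 .0715 -97.5
```

```text
8.55 [0.43394651 0.13038583 0.21924195] [ 3.14145885e+00 -1.52645742e-04 -1.70346445e+00] F [ 0.45910446 -0.3372086  -4.2568225 ] 0.023195796678687777
tool dx,dy,dz,turn [-0.0008 -0.0015  0.1477 -0.1013]
```

>>> servo_tool --steps '[1, -0.0005, -0.0015, 0.015, 0, 1, 0, 0, 0.025, 0, 1, 0, 0, 0.03, 0, 1, 0, 0, 0.02, 0, 1, 0, 0, 0.015, 0, 1, 0, 0, 0.005, 0, 1, 0, 0, 0, 0, 1, 0, 0, 0, 0]'

```text
clock: 9.55
ee_pos: [0.4361, 0.1313, 0.11]
tcp_rot: [-3.14, 0.001, -1.702]
force: [-0.3, -0.6, -3.6]
opening: 0.0232
```

```bash
python3 d.py .4355 .131 .0715 -97.5; python3 -c "
from h import *
s=snap('scene','s4.png');t=snap('top','t4.png')
cv2.imwrite('pics/v4.png',np.hstack([cv2.resize(s[170:350,360:560],(400,360),interpolation=cv2.INTER_CUBIC),cv2.resize(t[180:340,120:280],(360,360))])[:,:,::-1])"
```

```text
9.55 [0.43611234 0.13132056 0.1100432 ] [-3.14034819e+00  7.92914457e-04 -1.70205173e+00] F [-0.34128468 -0.58814438 -3.6153154 ] 0.02317730257107239
tool dx,dy,dz,turn [ 0.0004  0.0006  0.0385 -0.0204]
```

View pics/v4.png

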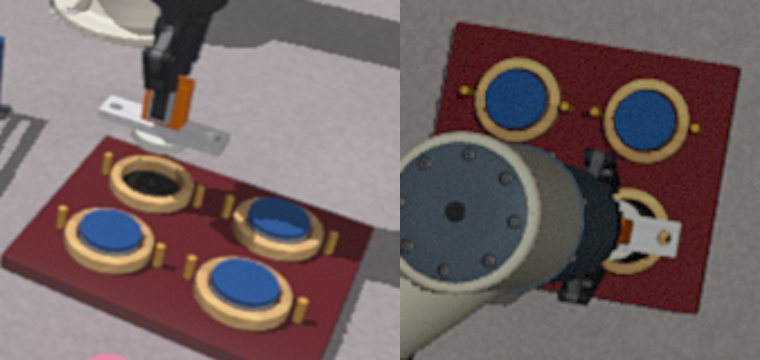

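The punch is directly above the empty nest, and in the top view a dowel shows through its right-hand hole. I lower it slowly to about 10 mm above the ring.

>>> servo_tool --steps '[1, 0, 0, 0.01, 0, 1, 0, 0, 0.01, 0, 1, 0, 0, 0.008, 0, 1, 0, 0, 0.006, 0, 1, 0, 0, 0.003, 0, 1, 0, 0, 0, 0, 1, 0, 0, 0, 0, 1, 0, 0, 0, 0]'

```text
clock: 10.65
ee_pos: [0.4358, 0.1312, 0.0726]
tcp_rot: [-3.141, 0.0, -1.702]
force: [0.2, 0.1, -2.7]
opening: 0.023
```

```bash
python3 d.py .4355 .131 .0715 -97.5; python3 - <<'E'
from h import *
s=snap('scene','s5.png');t=snap('top','t5.png')
cv2.imwrite('pics/v5.png',np.hstack([cv2.resize(s[210:290,400:500],(450,360),interpolation=cv2.INTER_CUBIC),cv2.resize(t[250:320,180:250],(340,360),interpolation=cv2.INTER_CUBIC)])[:,:,::-1])
# expected hole centres in the scene picture, at the crop's scale
y=np.radians(82.5);u=np.array([np.cos(y),np.sin(y)])
for n,x0,y0,k in(('scene',400,210,4.5),('top',180,250,4.857)):
  for z in(.064,): print(n,(proj(n,[[*(np.array([.4355,.131])+q*u),z] for q in(.05,-.05)])-[x0,y0])*k)
E
```

```text
10.65 [0.43575877 0.13122192 0.07255293] [-3.14114507e+00  4.27364735e-04 -1.70205657e+00] F [ 0.16513625  0.13721997 -2.70771781] 0.022954989076511587
tool dx,dy,dz,turn [ 0.0003  0.0002  0.0011 -0.0207]
scene [[275.97862164 200.03135306]
 [ 65.69407917 128.62635378]]
top [[ 70.45525845 137.19134092]
 [293.31719454 173.34669902]]
```

View pics/v5.png

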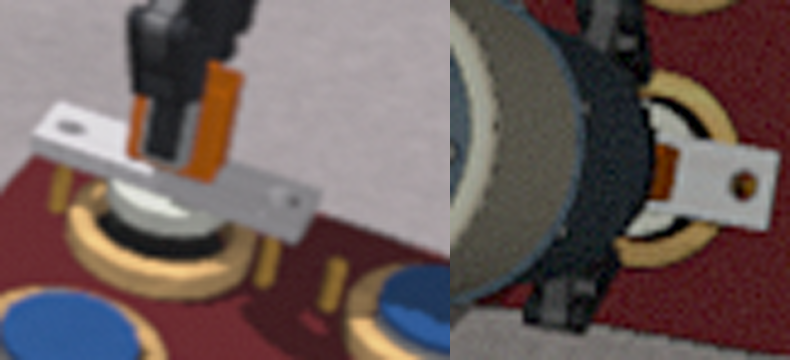

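The top view agrees with the plan to about 1 mm. The scene view suggests an offset of 2–4 mm along the crossbar. I check whether the ring shows the same bias in that camera.

```bash
python3 - <<'E'
from h import *
im=cv2.imread('pics/s0.png');H,S,V=cv2.split(cv2.cvtColor(im,cv2.COLOR_BGR2HSV))
m=((H>8)&(H<28)&(S>50)&(V>120)).astype(np.uint8)*255
for c in cv2.findContours(m[235:345,370:550],cv2.RETR_CCOMP,cv2.CHAIN_APPROX_NONE,offset=(370,235))[0]:
    if cv2.contourArea(c)>200: e=cv2.fitEllipse(c);print('ell',np.round(e[0],1),np.round(ray('scene',[e[0]],.032)*1000,1),np.round(cv2.contourArea(c)))
print('nest proj',proj('scene',[[.4355,.131,.032]]))
a=cv2.resize(im[230:290,400:490],(790,527),interpolation=cv2.INTER_CUBIC)
b=cv2.imread('pics/s5.png')[210:280,400:480]
k=7;a=cv2.imread('pics/s0.png')[240:290,400:475]
cv2.imwrite('pics/v6.png',np.vstack([cv2.resize(x,None,fx=k,fy=k,interpolation=cv2.INTER_CUBIC) for x in(a[:35],b[:50,:75])]))
y=np.radians(82.5);u=np.array([np.cos(y),np.sin(y)]);v=np.array([u[1],-u[0]]);c=np.array([.4355,.131])
for p,q in((.063,.016),(.063,-.016),(-.063,-.016),(-.063,.016),(.05,0),(-.05,0)): print(p,q,np.round((proj('scene',[[*(c+p*u+q*v),.0645]])[0]-[400,210])*k+[0,245],0), 'dowel',np.round((proj('scene',[[*(c+p*u),.042]])[0]-[400,240])*k))
E
```

```text
ell [481.1 315.2] [[567.  246.4]] 580.0
ell [412.4 287.9] [[548.  114.6]] 508.0
ell [498.4 282.8] [[457.4 261.1]] 462.0
ell [433.9 260.6] [[442.  130.3]] 943.0
ell [435.9 259.9] [[437.7 133.3]] 381.0
nest proj [[435.01881143 258.9922335 ]]
0.063 0.016 [456. 598.] dowel [459. 178.]
0.063 -0.016 [492. 543.] dowel [459. 178.]
-0.063 -0.016 [ 83. 406.] dowel [53. 37.]
-0.063 0.016 [ 40. 455.] dowel [53. 37.]
0.05 0 [430. 555.] dowel [415. 163.]
-0.05 0 [102. 444.] dowel [93. 51.]
```

View pics/v6.png

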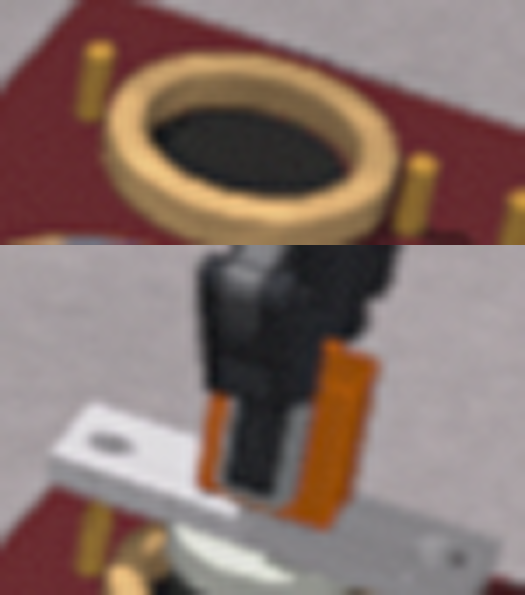

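In the scene camera the dowels and the crossbar corners are both shifted by the same amount, about (+7,−3) crop pixels or 1 px. So the offset is camera bias, and the punch and nest agree to about 1 mm. I hand in.

```bash
python3 -c "
from h import *
s=status.state();print(s['clock'],s['ee_pos'],s['force'],s['opening'],abs(s['joint_vel']).max());print(close_job())"
```

```text
10.75 [0.4356953  0.13117826 0.07247813] [ 0.31075113  0.31355241 -3.65733616] 0.023392983893007303 0.0013296680876288395
the job is handed in; nothing more can be done
None
```

I picked up the orange-handled punch by its handle and carried it over the rail with its face about 190 mm above the table. I handed the job in with the punch held still above the empty nest (the one nearest the robot and the rail).

Last checks at 10.75 s, well inside the 45 s limit:
- **Height:** the punch face is about 11 mm above the ring top, worked out from the tool height.
- **Position and angle:** the tool is within about 0.3 mm of the measured nest centre and 0.1° of the dowel line. The tilt was about 0.001 rad.
- **Grip:** the jaws stopped on the handle at 23 mm with a 70 N squeeze set. The force reading is about the punch's weight alone, so nothing else seems to be touching, and the joints were still.

**Disagreement:** the scene camera first suggested the punch was 2–4 mm off along the crossbar. The nest's dowels show the same shift in that camera, so I took it as camera bias. Punch and dowels then agree to about 1 mm, as the top view's visible hole does.

I saw no contact with the rail, tins or bystanders in the pictures and forces I checked. The system reports no verdict.

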